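# Sleeve the draughts keeper and put the last pieces away

## Task

Put the draughts away in their keeper: lift the plain grey sleeve out of its well in the chess box, slide it down over the keeper's upright slatted post and lower it gently, never letting it drop, until it sits fully home on the foot; then drop the two loose wooden draughts into the open top of the post, one after the other. In its well only the sleeve's rim can be pinched, which will not go over the post, so first stand it on the round mat and take it again round the outside. Leave the pawn, the bell and the die where they are.

Things in the scene. Friction and masses are not known exactly. Their poses are not given: they have to be found in the camera images.
- chess_box: Open black plastic chess box, fixed, 170 (x) by 260 (y) by 70 mm high; lid flat at +x. Origin: centre of the box's underside. 70 mm square well (floor 4 mm up) centred at x +20, y -85 mm holds the sleeve, 2.5 mm clear; from the middle of its -x side a finger notch 44 mm wide (y), 35 mm deep (x) runs on to -x, same floor.
- sleeve: Plain grey plastic tube, 65 mm outside, 51 mm bore (wall 7 mm), 66 mm tall, 120 g, open at both ends and alike either way up. It starts standing in the chess box's well, its top level with the box's rim. Origin: centre of its lower end, z along its axis.
- keeper: Wooden draughts keeper, fixed: round foot 96 mm across, 12 mm thick; upright hollow post of slats, 48 mm outside, 40 mm bore, top 96 mm above the ledge, bevelled to 45 mm. Draughts stuck inside leave 44 mm of bore. Origin: centre of the foot's underside, z up. Sleeve home: its lower end on the foot, 12 mm up, the post standing 18 mm out of it.
- post_top (a point): Centre of the open mouth of the keeper's post, level with its top, 96 mm above the ledge.
- mat: Thin round rubber mat, fixed, 120 mm across, 2 mm thick, bare: a place to set things down. Origin: centre of its underside.
- draught_a_center (a point): Centre of one loose wooden draughts piece: a disc 32 mm across, 10 mm thick, 15 g, lying flat on the ledge.
- draught_b_center (a point): Centre of the other loose draughts piece, alike.
- pawn: Wooden chess pawn, 28 mm across, 51 mm tall, standing near the draughts. Leave it. Origin: centre of its underside.
- bell: Steel press bell, 84 mm across, 61 mm tall. Leave it. Origin: centre of its underside.
- die: White die, 16 mm. Leave it. Origin: centre of its underside.

How it is judged:
On the way, in this order (a step that is already met when the one before it is completed fails the run):
1. the sleeve is home on the keeper's foot, round the post (horizontal distance between sleeve and keeper below 0.005 m and z of sleeve in the frame of keeper between 0.009 and 0.015 m and angle between the z axis of sleeve and the z axis of keeper, either way round below 0.06 rad), for 0.2 s.
2. one loose draught is in the post, the sleeve being home (all of step 1 and ((horizontal distance between draught_a_center and post_top below 0.012 m and z of draught_a_center in the frame of post_top between -0.046 and -0.006 m) or (horizontal distance between draught_b_center and post_top below 0.012 m and z of draught_b_center in the frame of post_top between -0.046 and -0.006 m))), for 0.2 s.
3. both loose draughts are in the post, the sleeve being home (all of step 1 and horizontal distance between each of draught_a_center, draught_b_center and post_top below 0.012 m and z of draught_a_center in the frame of post_top between -0.046 and -0.006 m and z of draught_b_center in the frame of post_top between -0.046 and -0.006 m), for 0.2 s.
At the end, for the whole second after the job is handed in: The sleeve stands round the keeper's post with its lower end within 3 mm of the foot, within 5 mm of the post's axis and within 0.06 rad of upright, at rest; both loose draughts are inside the post, their centres at least 6 mm below its top and within 12 mm of its axis (all of step 3 and linear speed of sleeve below 0.02 m/s); the robot touches nothing.
It fails at once if the sleeve drops down the post (faster than 0.4 m/s while round it) (horizontal distance between sleeve and keeper below 0.012 m and z of sleeve in the frame of keeper below 0.092 m and linear speed of sleeve above 0.4 m/s).
It fails at once if the pawn, the bell or the die is moved by more than 40 mm (distance of any of pawn, bell, die from where it was at the start of the episode above 0.04 m).
It also fails if it takes over 72 s, if anything falls off the work surface, if the arm or the gripper's body presses on something with over 40 N, if the wrist force passes 120 N, or if a joint passes its speed limit or range.

## Robot

A 7-joint arm with a two-finger parallel gripper is mounted at the origin on the work surface. World frame = base frame: x ahead of the robot, y to its left, z up, the work surface at z = 0. Lengths are in m, angles in rad, forces in N, time in s.
With the tool pointing down it reaches from about 0.425 to 0.925 m from the base axis. Payload 6.8 kg.
Tool frame: the origin (TCP) lies midway between the tips of the shut fingers; the grasp point (between the pads) lies 19 mm behind it (bot.pinch_z is the distance from the TCP to the grasp point, in m); z points along the fingers, y is the line along which they close (so a half turn about z gives the same grasp; the last joint's range is limited). The gripper opens to 85 mm and grips with 20 to 120 N. Pads are 22 mm wide; open, the fingers measure 114 mm over their backs; the gripper's body (76 mm by 85 mm) begins 54 mm behind the grasp point. The pads swing forward as they close: fully open they stand 13 mm farther back than shut.
Start: joints at [1.01, 0.477, 0.022, 1.555, -0.011, 1.109, -0.083], TCP at [0.295, -0.607, 0.231] pointing down, gripper open.
Joint ranges: [-2.96, 2.96], [-0.34, 2.1], [-1.41, 1.46], [0.24, 2.44], [-1.37, 4.51], [0.17, 1.92], [-2.96, 2.96]. Speed limits (rad/s): [2.39, 2.39, 3.14, 3.14, 3.14, 3.14, 3.14].

## Interface

Orientations are given as a unit quaternion [w, x, y, z].
In Python, from station import bot, imaging gives the robot as it stands. The module is installed in compiled form; this text tells all that it offers.
- The arm moves only by the tool carry_out, never from a script. Its argument "targets" is a list of rows, each a list of 5 numbers: the shift along the tool's x, y, z in cm, then the turn about the tool's z in degrees, then the opening, from -1 (shut) to 1 (fully open). In form: [[x, y, z, yaw, gripper], ...]. A call has 1 to 12 rows; each row shifts and turns the commanded pose from where the row before left it, along the tool's axes as they then stand; what a row does not reach is not made up. A row lasts 1/10 s, in which the tool goes at most 50 mm and 8.59 degrees, less where a joint would pass 70% of its speed; a pose out of reach is approached as far as the arm can. A call is refused whole if a number of a shift passes 5 or a number of a turn 8.59, either way. A call with a gripper value outside its range is refused whole. The fingers move at their own pace and stop on an object; "force" is the grip in N (left out, the last holds). Time passes only in rows, so rows that do not move let the fingers close. It gives the time, the measured TCP pose, the force, the opening and the grip force at its end, in the units of the state.
- bot.get_obs(): the state, without advancing time (a new reading comes with each control period).
- imaging.read_camera(name): name is "side" or "top" or "wrist"; returns the picture (400x640x3 uint8, red, green, blue); there is no depth.
- imaging.calibration(name): a dict with "fx", "fy", "cx", "cy" (pixels), "extrinsics" (4x4, takes a point from world to camera coordinates). Camera axes: x right, y up, looking along -z (the intrinsics and any distortion apply to the point x, -y, -z); pixel columns grow to the right and rows downward; lengths in m; the calibration is good to about 2 mm. A picture is of the moment at which its call begins: read the wrist's pose just before it. calibration takes no time and is no camera call; for the wrist camera it gives the pose at the moment of the call.
- bot.hand_in(): hands the job in; it is judged then, once.
The state is a dict: "t": time; "q": joint angles; "joint_vel": joint speeds; "joint_torque": joint torques, N m; "eef_pos": TCP position; "tool_rot": TCP orientation; "contact_force": force on the tool from outside, world axes, zero at the start; "torque": the same for the moment, N m; "gripper_width": opening from 0.0 (shut) to 1.0 (fully open); "grasp_force": force on a finger pad.
Only numpy, scipy, OpenCV 4.12 (cv2) and the standard library are available. Lean on these libraries where they do the work, as an engineer would, in place of code of your own. Each camera call takes 0.05 s, during which the arm holds its last target. There are 200 camera calls.

## Working session

There is one attempt and no reset: what is moved stays moved. The work goes in short steps, Python scripts to look and compute and a tool call to move; the robot and the scene stay as the last step left them, time stands still between calls to the robot, and variables do not carry over. Pictures are saved under pics/ and viewed, at most 10 in all, crops included, and the job is handed in when it is done.

Besides the shell and the picture viewer there is one more tool, called after ">>>" by a JSON object that holds its "op" and its "data", one argument or row to a line. carry_out: Moves the arm, as the interface text tells. Its arguments: {"type":"object","properties":{"targets":{"type":"array"},"force":{"type":"number"}},"required":["targets"]}

```bash
mkdir -p pics; python3 - <<'E'
from station import bot, imaging
import cv2,numpy as np
o=bot.get_obs()
for k,v in o.items(): print(k,np.round(v,4))
print(bot.pinch_z)
for n in ("top","side"):
    c=imaging.calibration(n); print(n,{k:np.round(v,4).tolist() for k,v in c.items()})
    cv2.imwrite(f"pics/{n}0.png",imaging.read_camera(n)[:,:,::-1])
E
```

```text
t 0.0
q [ 1.0099  0.4778  0.0224  1.5565 -0.0115  1.1093 -0.0831]
joint_vel [-0.0002 -0.0001  0.0016  0.     -0.0012  0.0012 -0.0008]
joint_torque [-3.00000e-04 -5.96454e+01  1.60710e+00 -2.81200e+01  1.23000e-02
  9.50000e-03  0.00000e+00]
eef_pos [ 0.295  -0.6064  0.2303]
tool_rot [-9.000e-04  9.745e-01  2.245e-01 -3.000e-04]
contact_force [-0.7569  0.0471 -0.5926]
torque [ 0.0043  0.022  -0.0596]
grasp_force 0.0
gripper_width 1.0025
0.0187
top {'fx': 446.2064, 'fy': 446.2064, 'cx': 318.0605, 'cy': 202.8418, 'extrinsics': [[0.0272, -0.9993, 0.024, -0.043], [0.9988, 0.0281, 0.0394, -0.5521], [-0.0401, 0.0229, 0.9989, -1.097], [0.0, 0.0, 0.0, 1.0]]}
side {'fx': 372.9804, 'fy': 372.9804, 'cx': 318.6173, 'cy': 200.128, 'extrinsics': [[0.7584, -0.6517, -0.0011, -0.436], [0.4774, 0.5544, 0.6817, -0.3551], [-0.4437, -0.5175, 0.7317, -0.5322], [0.0, 0.0, 0.0, 1.0]]}
```

View pics/top0.png

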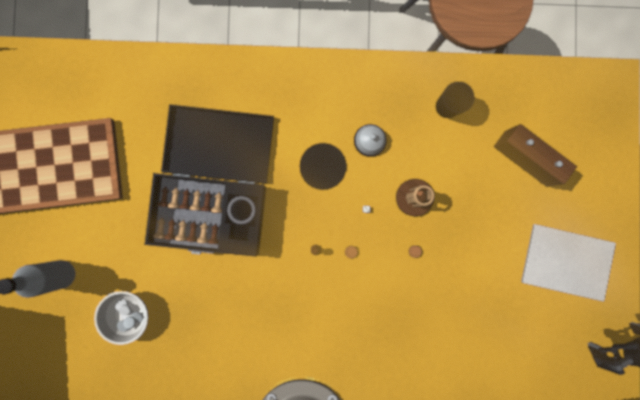

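View pics/side0.png

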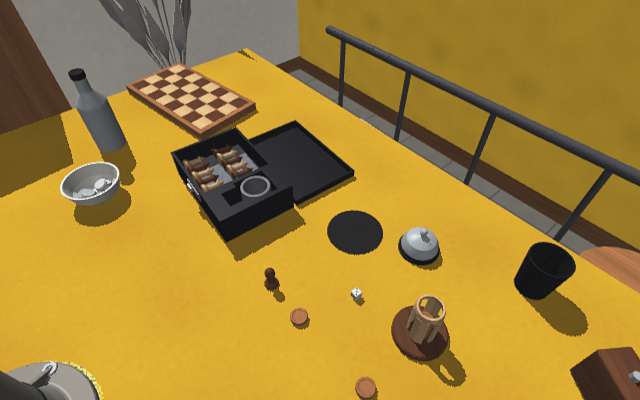

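The top view shows the sleeve at about (241,210), the mat at (323,166), the keeper at (417,197), draughts at (352,252) and (416,252), the pawn at (316,250), the die at (367,209) and the bell at (370,140). The side view agrees. I'll enlarge both.

```bash
cat > h.py <<'E'
import numpy as np, cv2
from station import bot, imaging
from scipy.spatial.transform import Rotation as R
def ray(c,u,v):
    E=np.array(c["extrinsics"]); d=np.array([(u-c["cx"])/c["fx"],-(v-c["cy"])/c["fy"],-1])
    return -E[:3,:3].T@E[:3,3], E[:3,:3].T@d
def at(c,u,v,z):
    o,d=ray(c,u,v); return o+d*(z-o[2])/d[2]
def proj(c,p):
    q=np.array(c["extrinsics"])@np.append(p,1); return np.array([c["cx"]+c["fx"]*q[0]/-q[2],c["cy"]-c["fy"]*q[1]/-q[2]])
def tool():
    o=bot.get_obs(); return np.array(o["eef_pos"]), R.from_quat(np.roll(o["tool_rot"],-1))
def delta(p,yaw=None):
    "tool-frame shift in cm to world TCP point p; turn for the tool's y axis to lie along world angle yaw"
    e,r=tool(); s=r.inv().apply(np.array(p)-e)*100; print("shift cm",s.round(2),"tcp",e.round(4))
    y=r.apply([0,1,0]); x=r.apply([1,0,0]); print("tool y angle",np.degrees(np.arctan2(y[1],y[0])).round(2),"z",r.apply([0,0,1]).round(4))
def crop(n,name,box,f,img=None):
    i=imaging.read_camera(n) if img is None else img
    u0,v0,u1,v1=box; cv2.imwrite(f"pics/{name}.png",cv2.resize(i[v0:v1,u0:u1,::-1],None,fx=f,fy=f,interpolation=cv2.INTER_CUBIC))
E
python3 - <<'E'
from h import *
crop("top","topc",(140,95,460,275),2.5)
c=imaging.calibration("top")
for n,u,v,z in [("sleeve",241,210,.07),("mat",323,166,.002),("post",425,195,.096),("foot",416,197.5,.012),("dA",352,252,.01),("dB",416,252,.01),("pawn",316,250,.05),("die",367,209,.016),("bell",370,140,.03)]: print(n,at(c,u,v,z).round(4))
w=imaging.calibration("wrist");e,r=tool();E=np.array(w["extrinsics"]);print(w["fx"],w["cx"],w["cy"])
print(r.inv().apply(-E[:3,:3].T@E[:3,3]-e), (E[:3,:3]@r.as_matrix()).round(3))
E
```

```text
sleeve [0.5289 0.1535 0.07  ]
mat [ 0.6464 -0.0379  0.002 ]
post [ 0.5747 -0.2722  0.096 ]
foot [ 0.5732 -0.2719  0.012 ]
dA [ 0.4335 -0.1153  0.01  ]
dB [ 0.4375 -0.2749  0.01  ]
pawn [ 0.4387 -0.025   0.05  ]
die [ 0.541  -0.1494  0.016 ]
bell [ 0.7107 -0.151   0.03  ]
337.6974765022334 319.16934293699063 202.69780548491528
[ 0.07445211  0.0008815  -0.14345129] [[ 0.001  1.    -0.001]
 [ 0.958 -0.001  0.287]
 [ 0.287 -0.001 -0.958]]
```

View pics/topc.png

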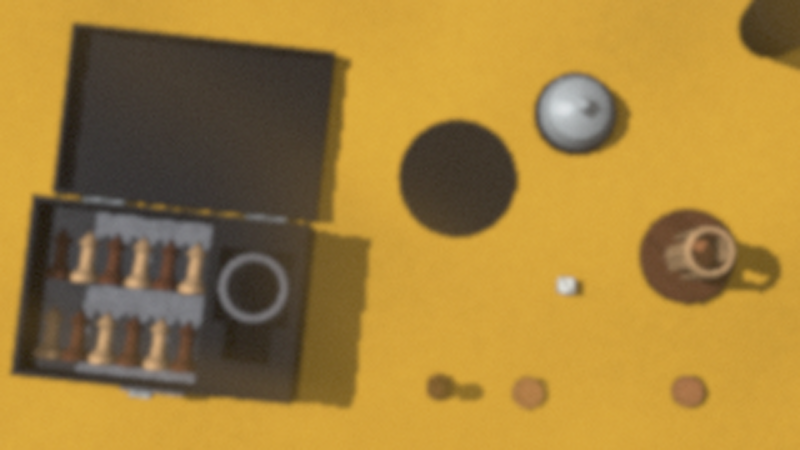

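```bash
python3 - <<'E'
from h import *
c=imaging.calibration("top"); f=lambda u,v:at(c,u/2.5+140-.3,v/2.5+95-.3,.07)
a,b,d,e=f(35,197),f(14,373),f(295,402),f(312,228)
for p in (a,b,d,e): print(p.round(4))
for p in (a-b,e-d): print(np.degrees(np.arctan2(p[1],p[0])),np.linalg.norm(p))
for p in (a-e,b-d): print(np.degrees(np.arctan2(p[1],p[0]))-90,np.linalg.norm(p))
delta([.50,.153,.23])
w=imaging.calibration("wrist");e0,r=tool()
print(proj(w,e0),proj(w,e0+np.array([0,0,-.16])))
E
```

```text
[0.6085 0.3597 0.07  ]
[0.444  0.3722 0.07  ]
[0.4238 0.1111 0.07  ]
[0.587  0.1005 0.07  ]
-4.351549419516418 0.16497478252602477
-3.7279029340177465 0.16354601540935695
-4.7512779918282035 0.26007737371174533
-4.433817865891697 0.261851425969884
shift cm [ 51.66 -59.34   0.13] tcp [ 0.2951 -0.6066  0.2306]
tool y angle -64.06 z [-7.0e-04  1.1e-03 -1.0e+00]
[316.88786293 266.79725566] [318.08817375 185.59470932]
```

>>> {"op": "carry_out", "data": {
  "targets": [
    [2.6, -3, 0, 0, 0],
    [2.6, -3, 0, 0, 0],
    [2.6, -3, 0, 0, 0],
    [2.6, -3, 0, 0, 0],
    [2.6, -3, 0, 0, 0],
    [2.6, -3, 0, 0, 0],
    [2.6, -3, 0, 0, 0],
    [2.6, -3, 0, 0, 0],
    [2.6, -3, 0, 0, 0],
    [2.6, -3, 0, 0, 0]
  ],
  "force": 40
}}

```text
t: 1.15
eef_pos: [0.3979, -0.2219, 0.2313]
tool_rot: [0.0, 0.974, 0.224, -0.0]
contact_force: [1.2, -1.4, 0.5]
gripper_width: 0.499
grasp_force: 0.0
```

>>> {"op": "carry_out", "data": {
  "targets": [
    [2.6, -3, 0, 0, 0],
    [2.6, -3, 0, 0, 0],
    [2.6, -3, 0, 0, 0],
    [2.6, -3, 0, 0, 0],
    [2.6, -3, 0, 0, 0],
    [2.6, -3, 0, 0, 0],
    [2.6, -3, 0, 0, 0],
    [2.6, -3, 0, 0, 0],
    [2.6, -3, 0, 0, 0],
    [2.2, -2.3, 0, 0, 0]
  ]
}}

```text
t: 2.15
eef_pos: [0.4999, 0.1545, 0.2313]
tool_rot: [-0.0, 0.974, 0.225, 0.0]
contact_force: [0.7, 0.8, -0.7]
gripper_width: 0.499
grasp_force: 0.0
```

>>> {"op": "carry_out", "data": {
  "targets": [
    [0, 0, 0, -8.5, 0],
    [0, 0, 0, -8.5, 0],
    [0, 0, 0, -8.5, 0],
    [0, 0, 0, -8.5, 0],
    [0, 0, 0, -8.5, 0],
    [0, 0, 0, -8.5, 0],
    [0, 0, 0, -8.5, 0],
    [0, 0, 0, 0, 0],
    [0, 0, 0, 0, 0]
  ]
}}

```text
t: 3.05
eef_pos: [0.4998, 0.1518, 0.2312]
tool_rot: [-0.0, 0.736, 0.677, -0.0]
contact_force: [-0.5, -0.2, 0.6]
gripper_width: 0.502
grasp_force: 0.0
```

```bash
python3 - <<'E'
from h import *
delta([.50,.152,.23]); w=imaging.calibration("wrist"); np.save("w1.npy",w,allow_pickle=True)
print(proj(w,[.529,.152,.07]))
crop("wrist","w1",(0,0,640,400),1.25)
E
```

```text
shift cm [0.02 0.02 0.12] tcp [0.4998 0.1518 0.2312]
tool y angle -4.8 z [-3.e-04 -0.e+00 -1.e+00]
[348.70237277 180.77047967]
```

View pics/w1.png

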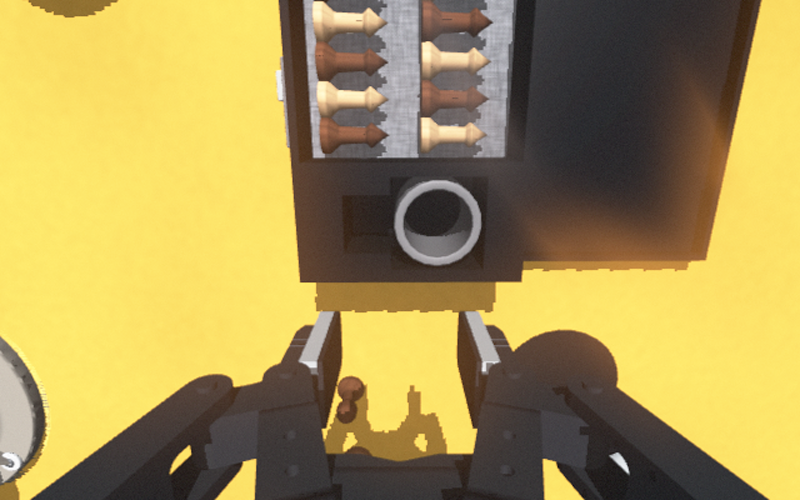

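The sleeve's rim is centred at (438,223) in this crop, with the notch to its left at (368,222). The box edges run almost straight along the picture's axes.

```bash
python3 - <<'E'
from h import *
w=np.load("w1.npy",allow_pickle=True).item(); k=lambda u,v:at(w,u/1.25-.1,v/1.25-.1,.07)
s=k(438.5,223); print(s, k(482,223)-k(395,223), k(301,281)-k(522,281))
u=k(522,281)-k(301,281); print(np.degrees(np.arctan2(u[1],u[0])))
n=np.array([np.cos(np.radians(-4.6)),np.sin(np.radians(-4.6))])
delta([*(s[:2]-.029*n),.11])
E
```

```text
[0.53096969 0.1541769  0.07      ] [ 0.06393839 -0.00530916  0.        ] [-0.16925984  0.01405244  0.        ]
-4.745978057834885
shift cm [ 0.48  0.19 12.12] tcp [0.4998 0.1518 0.2312]
tool y angle -4.77 z [-2.e-04 -1.e-04 -1.e+00]
```

>>> {"op": "carry_out", "data": {
  "targets": [
    [0.5, 0.2, 3, 0, -0.2],
    [0, 0, 4, 0, -0.2],
    [0, 0, 4, 0, -0.2],
    [0, 0, 2, 0, -0.2],
    [0, 0, 1, 0, -0.2],
    [0, 0, 1, 0, -0.2],
    [0, 0, 1, 0, -0.2],
    [0, 0, 1, 0, -0.2],
    [0, 0, 1, 0, -0.2],
    [0, 0, 0, 0, -0.2]
  ]
}}

```text
t: 4.1
eef_pos: [0.5017, 0.1565, 0.0502]
tool_rot: [-0.0, 0.735, 0.678, -0.001]
contact_force: [-0.0, 0.7, 0.9]
gripper_width: 0.398
grasp_force: 0.0
```

>>> {"op": "carry_out", "data": {
  "targets": [
    [0, 0, 0.5, 0, -0.2],
    [0, 0, 0.5, 0, -0.2],
    [0, 0, 0, 0, -0.2],
    [0, 0, 0, 0, -1],
    [0, 0, 0, 0, -1],
    [0, 0, 0, 0, -1],
    [0, 0, 0, 0, -1],
    [0, 0, 0, 0, -1],
    [0, 0, 0, 0, -1]
  ]
}}

```text
t: 5.0
eef_pos: [0.5023, 0.1569, 0.0415]
tool_rot: [0.0, 0.735, 0.678, 0.0]
contact_force: [-1.7, -0.4, 3.9]
gripper_width: 0.09
grasp_force: 38.9
```

>>> {"op": "carry_out", "data": {
  "targets": [
    [0, 0, -0.5, 0, -1],
    [0, 0, -1, 0, -1],
    [0, 0, -1, 0, -1],
    [0, 0, -1.5, 0, -1],
    [0, 0, -2, 0, -1],
    [0, 0, -2, 0, -1],
    [0, 0, -2, 0, -1],
    [0, 0, -2, 0, -1],
    [0, 0, 0, 0, -1],
    [0, 0, 0, 0, -1]
  ]
}}

```text
t: 6.0
eef_pos: [0.5025, 0.1567, 0.1619]
tool_rot: [0.0, 0.735, 0.678, 0.001]
contact_force: [-0.5, 0.1, -1.2]
gripper_width: 0.093
grasp_force: 38.6
```

```bash
python3 - <<'E'
from h import *
c=imaging.calibration("top")
k=lambda u,v,z:at(c,u/2.5+140-.3,v/2.5+95-.3,z)
m=k(458,178,.002); print(m,k(400,178,.002)-k(517,178,.002),k(458,120,.002)-k(458,237,.002))
w=imaging.calibration("wrist");e,r=tool()
n=r.apply([0,1,0])
print("expected sleeve centre top px",proj(w,e+n*.029+np.array([0,0,.0285])))
delta([*(m[:2]-.029*n[:2]),e[2]])
crop("wrist","w2",(0,0,640,400),1.25)
E
```

```text
[ 0.64668107 -0.0376065   0.002     ] [-0.00354443  0.117669    0.        ] [0.11808583 0.00315796 0.        ]
expected sleeve centre top px [389.37588289 297.55655255]
shift cm [-18.22  13.02   0.02] tcp [0.5025 0.1567 0.1619]
tool y angle -4.57 z [ 0.0014  0.     -1.    ]
```

View pics/w2.png

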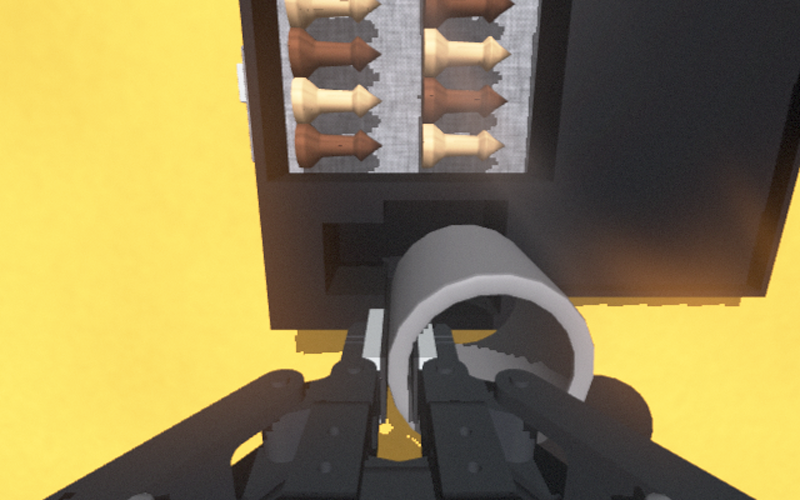

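The sleeve hangs upright in the grip, its rim centred near (490,372), where I expected it. Next I carry it to the mat.

>>> {"op": "carry_out", "data": {
  "targets": [
    [-1.8, 1.3, 0, 0, -1],
    [-1.8, 1.3, 0, 0, -1],
    [-1.8, 1.3, 0, 0, -1],
    [-1.8, 1.3, 0, 0, -1],
    [-1.8, 1.3, 0, 0, -1],
    [-1.8, 1.3, 0, 0, -1],
    [-1.8, 1.3, 0, 0, -1],
    [-1.8, 1.3, 0, 0, -1],
    [-1.8, 1.3, 0, 0, -1],
    [-2, 1.3, 0, 0, -1],
    [0, 0, 0, 0, -1]
  ]
}}

```text
t: 7.15
eef_pos: [0.6178, -0.0394, 0.1595]
tool_rot: [0.0, 0.736, 0.676, -0.001]
contact_force: [0.0, -0.6, -0.7]
gripper_width: 0.092
grasp_force: 38.6
```

>>> {"op": "carry_out", "data": {
  "targets": [
    [0, 0, 2, 0, -1],
    [0, 0, 2, 0, -1],
    [0, 0, 2, 0, -1],
    [0, 0, 2, 0, -1],
    [0, 0, 1.5, 0, -1],
    [0, 0, 1, 0, -1],
    [0, 0, 0.7, 0, -1],
    [0, 0, 0.4, 0, -1],
    [0, 0, 0.3, 0, -1],
    [0, 0, 0.1, 0, -1],
    [0, 0, 0, 0, -1]
  ]
}}

```text
t: 8.25
eef_pos: [0.6177, -0.035, 0.0417]
tool_rot: [0.0, 0.735, 0.678, 0.0]
contact_force: [-0.3, -0.0, -1.0]
gripper_width: 0.094
grasp_force: 38.7
```

>>> {"op": "carry_out", "data": {
  "targets": [
    [0, 0, 0.1, 0, -1],
    [0, 0, 0.1, 0, -1],
    [0, 0, 0, 0, -1]
  ]
}}

```text
t: 8.55
eef_pos: [0.6177, -0.035, 0.0396]
tool_rot: [0.0, 0.735, 0.678, 0.0]
contact_force: [-0.3, -0.3, 1.0]
gripper_width: 0.092
grasp_force: 38.8
```

>>> {"op": "carry_out", "data": {
  "targets": [
    [0, 0, 0.05, 0, -1],
    [0, 0, 0, 0, -0.5],
    [0, 0, 0, 0, -0.5],
    [0, 0, 0, 0, -0.5],
    [0, 0, 0, 0, -0.5],
    [0, 0, -2, 0, -0.5],
    [0, 0, -3, 0, -0.5],
    [0, 0, -4, 0, -0.5],
    [0, 0, -4, 0, 0],
    [0, 0, -4, 0, 1],
    [0, 0, 0, 0, 1],
    [0, 0, 0, 0, 1]
  ]
}}

```text
t: 9.75
eef_pos: [0.6179, -0.035, 0.2097]
tool_rot: [0.001, 0.735, 0.678, 0.001]
contact_force: [0.2, -0.3, 0.3]
gripper_width: 0.914
grasp_force: 0.0
```

```bash
python3 - <<'E'
from h import *
delta([.6467,-.0376,.2]); w=imaging.calibration("wrist"); np.save("w3.npy",w,allow_pickle=True)
print(proj(w,[.6467,-.0376,.068]))
crop("wrist","w3",(0,0,640,400),1.25)
E
```

```text
shift cm [-0.03  2.89  0.98] tcp [ 0.6179 -0.035   0.2097]
tool y angle -4.56 z [ 2.1e-03 -4.0e-04 -1.0e+00]
[349.95292181 189.07299942]
```

View pics/w3.png

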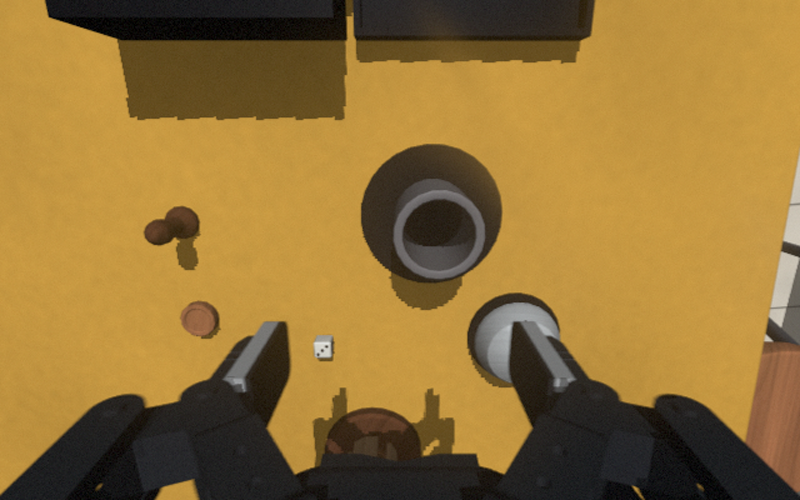

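The sleeve stands on the mat with its rim centred at (440.5,235). I'll photograph the keeper from the same relative viewpoint, so that calibration errors cancel.

>>> {"op": "carry_out", "data": {
  "targets": [
    [-3, -0.6, -0.5, 0, 1],
    [-3, -0.7, -0.5, 0, 1],
    [-3, -0.6, -0.5, 0, 1],
    [-3, -0.7, -0.5, 0, 1],
    [-3, -0.6, -0.5, 0, 1],
    [-3, -0.7, -0.3, 0, 1],
    [-3, -0.7, 0, 0, 1],
    [-3, -0.7, 0, 0, 1],
    [0, 0, 0, 0, 1],
    [0, 0, 0, 0, 1]
  ]
}}

```text
t: 10.8
eef_pos: [0.5443, -0.2705, 0.2349]
tool_rot: [-0.002, 0.735, 0.678, -0.001]
contact_force: [0.1, 0.5, 0.2]
gripper_width: 0.998
grasp_force: 0.0
```

```bash
python3 - <<'E'
from h import *
delta([.5457,-.2696,.238]); w=imaging.calibration("wrist"); np.save("w4.npy",w,allow_pickle=True)
print(proj(w,[.5747,-.2722,.096]))
i=imaging.read_camera("wrist");cv2.imwrite("w4raw.png",i[:,:,::-1])
crop("wrist","w4",(160,80,460,300),2.6,i)
E
```

```text
shift cm [ 0.1   0.13 -0.31] tcp [ 0.5443 -0.2705  0.2349]
tool y angle -4.67 z [-0.0029  0.0015 -1.    ]
[352.83787268 188.98365271]
```

View pics/w4.png

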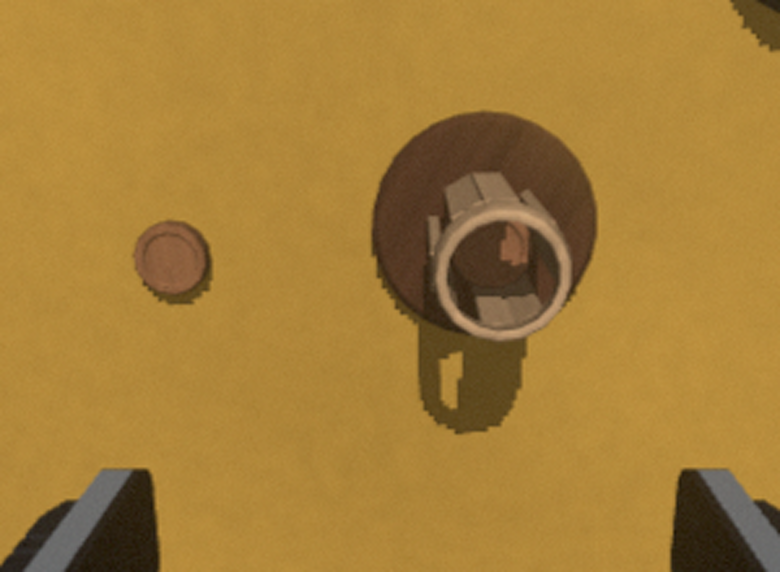

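The keeper's ring is centred at (502.5,271.5) in the crop, and draught B at (172,258).

```bash
python3 - <<'E'
from h import *
L=lambda n:np.load(n,allow_pickle=True).item()
w3,w4=L("w3.npy"),L("w4.npy")
s=at(w3,(440.5+.5)/1.25-.5,(235+.5)/1.25-.5,.068)
k=lambda u,v,z:at(w4,(u+.5)/2.6+159.5,(v+.5)/2.6+79.5,z)
p=k(502.5,271.5,.096); f=k(485,223,.012)
print("sleeve",s,"post",p,"foot",f,"diam",k(571,271,.096)-k(434,271,.096), k(597,223,.012)-k(373,223,.012)); print("dB",k(172,257,.01))
# refine with circle fit in raw w4? report expected outlines
delta([*s[:2],.235])
E
```

```text
sleeve [ 0.64879261 -0.03670959  0.068     ] post [ 0.57502983 -0.26790219  0.096     ] foot [ 0.57551822 -0.26710492  0.012     ] diam [ 0.0450774  -0.00360807  0.        ] [ 0.09411967 -0.0075481   0.        ]
dB [ 0.4409318  -0.27146877  0.01      ]
shift cm [23.99  8.51  0.05] tcp [ 0.545  -0.2692  0.2353]
tool y angle -4.54 z [-0.0021  0.0017 -1.    ]
```

>>> {"op": "carry_out", "data": {
  "targets": [
    [3, 1.1, 0, 0, 1],
    [3, 1.1, 0, 0, 1],
    [3, 1.1, 0, 0, 1],
    [3, 1, 0, 0, 1],
    [3, 1.1, 0, 0, 1],
    [3, 1, 0, 0, 1],
    [3, 1.1, 0, 0, 1],
    [3, 1, 0, 0, 1],
    [0, 0, 0, 0, 1],
    [0, 0, 4, 0, 1],
    [0, 0, 4, 0, 1],
    [0, 0, 2, 0, 1]
  ]
}}

```text
t: 12.05
eef_pos: [0.6467, -0.0368, 0.1327]
tool_rot: [-0.002, 0.734, 0.679, -0.002]
contact_force: [0.5, -0.6, 0.4]
gripper_width: 1.001
grasp_force: 0.0
```

```bash
python3 - <<'E'
from h import *
delta([.6488,-.0367,.028])
E
```

```text
shift cm [ 0.03  0.26 10.47] tcp [ 0.6467 -0.0368  0.1327]
tool y angle -4.45 z [-5.6e-03  1.0e-04 -1.0e+00]
```

>>> {"op": "carry_out", "data": {
  "targets": [
    [0, 0.2, 2, 0, 1],
    [0, 0, 2, 0, 1],
    [0, 0, 2, 0, 1],
    [0, 0, 2, 0, 1],
    [0, 0, 1.5, 0, 1],
    [0, 0, 1, 0, 1],
    [0, 0, 0, 0, 1],
    [0, 0, 0, 0, 1]
  ]
}}

```text
t: 12.85
eef_pos: [0.6516, -0.0374, 0.0322]
tool_rot: [0.0, 0.735, 0.679, 0.0]
contact_force: [-0.8, -0.5, 0.1]
gripper_width: 1.002
grasp_force: 0.0
```

>>> {"op": "carry_out", "data": {
  "targets": [
    [0, 0, 0, 0, 0.7],
    [0, 0, 0, 0, 0.55],
    [0, 0, 0, 0, 0.45],
    [0, 0, 0, 0, 0.35],
    [0, 0, 0, 0, 0],
    [0, 0, 0, 0, -1],
    [0, 0, 0, 0, -1],
    [0, 0, 0, 0, -1]
  ],
  "force": 40
}}

```text
t: 13.65
eef_pos: [0.6516, -0.0375, 0.0332]
tool_rot: [0.0, 0.735, 0.678, 0.0]
contact_force: [-2.5, -0.5, 6.4]
gripper_width: 0.757
grasp_force: 43.5
```

>>> {"op": "carry_out", "data": {
  "targets": [
    [0, 0, -0.5, 0, -1],
    [0, 0, -1, 0, -1],
    [0, 0, -2, 0, -1],
    [0, 0, -2, 0, -1],
    [0, 0, -2, 0, -1],
    [0, 0, -2, 0, -1],
    [0, 0, -2, 0, -1],
    [0, 0, -1.5, 0, -1],
    [0, 0, 0, 0, -1],
    [0, 0, 0, 0, -1]
  ]
}}

```text
t: 14.65
eef_pos: [0.6512, -0.0378, 0.1617]
tool_rot: [0.0, 0.735, 0.678, -0.0]
contact_force: [0.0, 0.8, -1.7]
gripper_width: 0.757
grasp_force: 44.5
```

```bash
python3 - <<'E'
from h import *
delta([.575,-.2685,.163])
E
```

```text
shift cm [-23.6   -5.76  -0.12] tcp [ 0.6512 -0.0378  0.1617]
tool y angle -4.57 z [ 1.e-04 -2.e-04 -1.e+00]
```

>>> {"op": "carry_out", "data": {
  "targets": [
    [-2.4, -0.6, 0, 0, -1],
    [-2.4, -0.6, 0, 0, -1],
    [-2.4, -0.6, 0, 0, -1],
    [-2.4, -0.6, 0, 0, -1],
    [-2.4, -0.6, 0, 0, -1],
    [-2.4, -0.6, 0, 0, -1],
    [-2.4, -0.6, 0, 0, -1],
    [-2.4, -0.5, 0, 0, -1],
    [-2.4, -0.5, 0, 0, -1],
    [-2, -0.6, 0, 0, -1],
    [0, 0, 0, 0, -1],
    [0, 0, 0, 0, -1]
  ]
}}

```text
t: 15.85
eef_pos: [0.574, -0.2681, 0.1606]
tool_rot: [-0.001, 0.735, 0.678, -0.0]
contact_force: [-0.2, 0.5, -2.2]
gripper_width: 0.756
grasp_force: 44.5
```

```bash
python3 - <<'E'
from h import *
delta([.575,-.2687,.14]); w=imaging.calibration("wrist"); np.save("w5.npy",w,allow_pickle=True); e,r=tool()
print("sleeve top exp",proj(w,e+np.array([0,0,.035])),"post exp",proj(w,[.575,-.2679,.096]))
crop("wrist","w5",(160,140,480,380),2.5)
E
```

```text
shift cm [-0.05  0.11  2.05] tcp [ 0.574  -0.2681  0.1606]
tool y angle -4.61 z [-0.0017  0.0012 -1.    ]
sleeve top exp [314.1234173  307.16403623] post exp [318.0289284 217.7497835]
```

View pics/w5.png

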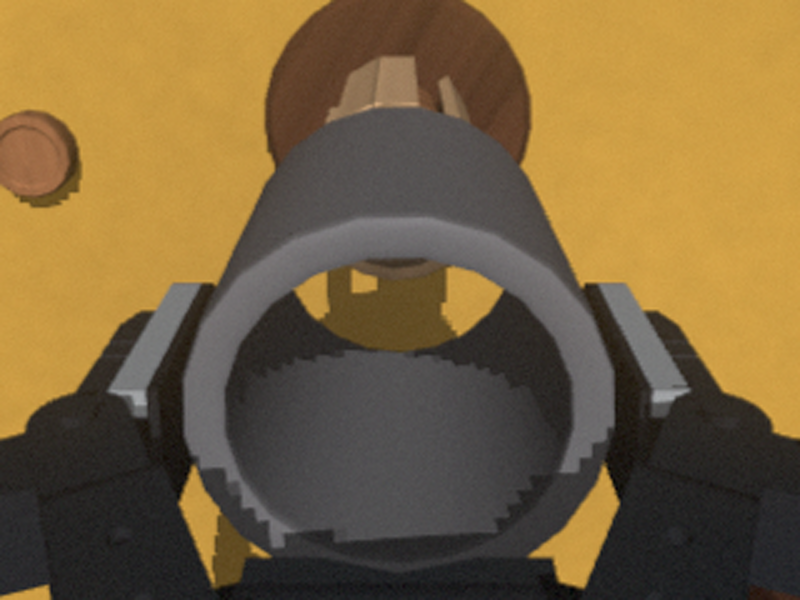

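The sleeve's rim is centred on column 399 and the foot on column 398, with the fingers also symmetric about 399–400, so it is aligned sideways. The sleeve sits just short of the post only because of perspective. I'll nudge it 0.5 mm and start down.

>>> {"op": "carry_out", "data": {
  "targets": [
    [-0.05, 0, 1, 0, -1],
    [0, 0, 1, 0, -1],
    [0, 0, 0.8, 0, -1],
    [0, 0, 0.5, 0, -1],
    [0, 0, 0.3, 0, -1],
    [0, 0, 0.3, 0, -1],
    [0, 0, 0.3, 0, -1],
    [0, 0, 0, 0, -1]
  ]
}}

```text
t: 16.7
eef_pos: [0.5746, -0.2688, 0.1195]
tool_rot: [-0.0, 0.735, 0.678, -0.0]
contact_force: [-0.9, -0.8, -0.6]
gripper_width: 0.754
grasp_force: 44.5
```

>>> {"op": "carry_out", "data": {
  "targets": [
    [0, 0, 0.5, 0, -1],
    [0, 0, 0.5, 0, -1],
    [0, 0, 0.5, 0, -1],
    [0, 0, 0.5, 0, -1],
    [0, 0, 0, 0, -1]
  ]
}}

```text
t: 17.2
eef_pos: [0.5741, -0.2688, 0.0987]
tool_rot: [-0.001, 0.735, 0.678, -0.0]
contact_force: [-1.2, 0.0, -2.0]
gripper_width: 0.753
grasp_force: 44.6
```

>>> {"op": "carry_out", "data": {
  "targets": [
    [0, 0, 1, 0, -1],
    [0, 0, 1, 0, -1],
    [0, 0, 1, 0, -1],
    [0, 0, 1, 0, -1],
    [0, 0, 0.7, 0, -1],
    [0, 0, 0.3, 0, -1],
    [0, 0, 0, 0, -1]
  ]
}}

```text
t: 17.9
eef_pos: [0.5742, -0.269, 0.0489]
tool_rot: [-0.0, 0.735, 0.678, -0.0]
contact_force: [-2.9, -3.3, -3.7]
gripper_width: 0.759
grasp_force: 44.9
```

>>> {"op": "carry_out", "data": {
  "targets": [
    [0, 0, 0.2, 0, -1],
    [0, 0, 0.2, 0, -1],
    [0, 0, 0.1, 0, -1],
    [0, 0, 0.1, 0, -1],
    [0, 0, 0, 0, -1]
  ]
}}

```text
t: 18.4
eef_pos: [0.5743, -0.2691, 0.0442]
tool_rot: [0.0, 0.735, 0.678, -0.0]
contact_force: [-4.9, -2.3, 1.3]
gripper_width: 0.756
grasp_force: 45.4
```

>>> {"op": "carry_out", "data": {
  "targets": [
    [0, 0, 0.1, 0, -1],
    [0, 0, 0.1, 0, -1],
    [0, 0, 0, 0, -1]
  ]
}}

```text
t: 18.7
eef_pos: [0.5743, -0.2693, 0.0432]
tool_rot: [0.0, 0.735, 0.678, -0.001]
contact_force: [-8.2, -1.4, 9.9]
gripper_width: 0.754
grasp_force: 46.1
```

Wrist force shows the sleeve seated. I'll release it and rise.

>>> {"op": "carry_out", "data": {
  "targets": [
    [0, 0, 0, 0, 0.6],
    [0, 0, 0, 0, 0.8],
    [0, 0, 0, 0, 1],
    [0, 0, 0, 0, 1],
    [0, 0, -1, 0, 1],
    [0, 0, -2, 0, 1],
    [0, 0, -3, 0, 1],
    [0, 0, -4, 0, 1],
    [0, 0, -4, 0, 1],
    [0, 0, -3, 0, 1],
    [0, 0, 0, 0, 1]
  ]
}}

```text
t: 19.8
eef_pos: [0.5778, -0.2692, 0.218]
tool_rot: [0.004, 0.735, 0.678, 0.002]
contact_force: [1.0, -0.6, -0.2]
gripper_width: 1.0
grasp_force: 0.0
```

```bash
python3 - <<'E'
from h import *
delta([.4395,-.2715,.05])
crop("side","s2",(340,240,500,400),3.5)
E
```

```text
shift cm [ -1.28 -13.93  16.67] tcp [ 0.5778 -0.2692  0.218 ]
tool y angle -4.55 z [ 0.0091 -0.0035 -1.    ]
```

View pics/s2.png

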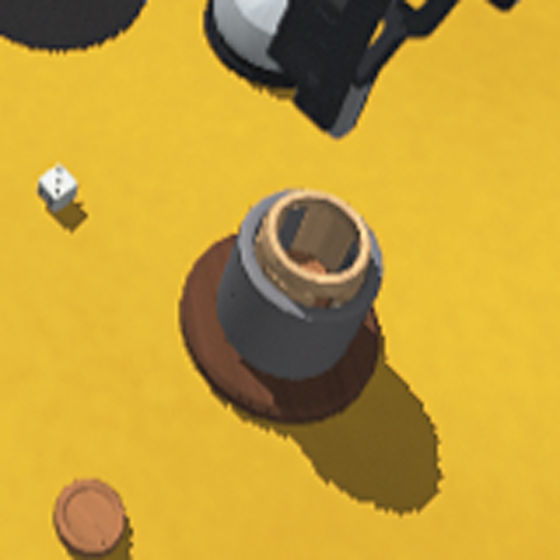

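The sleeve is home on the foot with the post standing clear of it. Draught B is at (90,515) in the crop, so I'll take that next.

>>> {"op": "carry_out", "data": {
  "targets": [
    [-0.2, -2.5, 0, 0, 0.4],
    [-0.2, -2.5, 0, 0, 0.4],
    [-0.2, -2.5, 1, 0, 0.4],
    [-0.2, -2.5, 2, 0, 0.4],
    [-0.2, -2.5, 3, 0, 0.4],
    [-0.2, -1.4, 4, 0, 0.4],
    [0, 0, 4, 0, 0.4],
    [0, 0, 2, 0, 0.4],
    [0, 0, 0, 0, 0.4],
    [0, 0, 0, 0, 0.4]
  ],
  "force": 25
}}

```text
t: 20.85
eef_pos: [0.4351, -0.2693, 0.0517]
tool_rot: [-0.001, 0.735, 0.679, 0.0]
contact_force: [0.1, -0.3, 1.1]
gripper_width: 0.701
grasp_force: 0.0
```

```bash
python3 - <<'E'
from h import *
delta([.4395,-.2715,.005])
w=imaging.calibration("wrist"); np.save("w6.npy",w,allow_pickle=True)
print(proj(w,[.4395,-.2715,.01]),proj(w,tool()[0]))
i=imaging.read_camera("wrist");cv2.imwrite("w6raw.png",i[:,:,::-1])
hsv=cv2.cvtColor(i,cv2.COLOR_RGB2HSV)
m=((hsv[...,0]<16)&(hsv[...,1]>70)&(hsv[...,2]>60)).astype(np.uint8)
n,l,s,c=cv2.connectedComponentsWithStats(m)
for k in range(1,n):
    if s[k,4]>150: print(s[k],c[k])
E
```

```text
shift cm [-0.19  0.46  4.67] tcp [ 0.4351 -0.2693  0.0517]
tool y angle -4.54 z [-7.e-04  9.e-04 -1.e+00]
[323.86526533 233.97970626] [315.37532846 263.74887282]
[ 478  131  161  133 5070] [539.39881657 177.41203156]
[ 299  207   52   53 2141] [324.28538066 233.17608594]
[620 233  20  50 410] [632.62195122 252.79512195]
```

>>> {"op": "carry_out", "data": {
  "targets": [
    [-0.15, 0.3, 1, 0, 0.4],
    [0, 0, 1.5, 0, 0.4],
    [0, 0, 1, 0, 0.4],
    [0, 0, 0.6, 0, 0.2],
    [0, 0, 0.4, 0, 0],
    [0, 0, 0.3, 0, 0],
    [0, 0, 0, 0, 0],
    [0, 0, 0, 0, 0]
  ]
}}

```text
t: 21.7
eef_pos: [0.4383, -0.2715, 0.004]
tool_rot: [0.0, 0.735, 0.678, 0.0]
contact_force: [0.1, -1.0, -0.6]
gripper_width: 0.5
grasp_force: 0.0
```

>>> {"op": "carry_out", "data": {
  "targets": [
    [0, 0, 0.1, 0, 0],
    [0, 0, 0, 0, -0.1],
    [0, 0, 0, 0, -1],
    [0, 0, 0, 0, -1],
    [0, 0, 0, 0, -1],
    [0, 0, 0, 0, -1],
    [0, 0, 0, 0, -1],
    [0, 0, -0.5, 0, -1],
    [0, 0, -2, 0, -1],
    [0, 0, -4, 0, -1],
    [0, 0, -4, 0, -1],
    [0, 0, 0, 0, -1]
  ]
}}

```text
t: 22.9
eef_pos: [0.4413, -0.2728, 0.1127]
tool_rot: [0.004, 0.735, 0.678, 0.001]
contact_force: [1.1, -0.2, -0.1]
gripper_width: 0.352
grasp_force: 24.9
```

```bash
python3 - <<'E'
from h import *
delta([.574,-.268,.14])
E
```

```text
shift cm [ 1.53 13.21 -2.63] tcp [ 0.4413 -0.2728  0.1127]
tool y angle -4.56 z [ 0.0078 -0.0045 -1.    ]
```

>>> {"op": "carry_out", "data": {
  "targets": [
    [0, 0, -3, 0, -1],
    [0.2, 2, 0, 0, -1],
    [0.2, 2, 0, 0, -1],
    [0.2, 2, 0, 0, -1],
    [0.2, 2, 0, 0, -1],
    [0.2, 2, 0, 0, -1],
    [0.3, 2, 0, 0, -1],
    [0.2, 1.2, 0, 0, -1],
    [0, 0, 0, 0, -1],
    [0, 0, 0, 0, -1],
    [0, 0, 0, 0, -1]
  ]
}}

```text
t: 24.0
eef_pos: [0.5696, -0.2673, 0.1375]
tool_rot: [-0.0, 0.735, 0.678, -0.001]
contact_force: [0.2, 0.4, -0.1]
gripper_width: 0.358
grasp_force: 24.9
```

```bash
python3 - <<'E'
from h import *
delta([.574,-.268,.098])
E
```

```text
shift cm [-0.03  0.45  3.95] tcp [ 0.5696 -0.2673  0.1375]
tool y angle -4.59 z [-1.2e-03 -2.0e-04 -1.0e+00]
```

>>> {"op": "carry_out", "data": {
  "targets": [
    [0, 0.4, 1, 0, -1],
    [0, 0, 1, 0, -1],
    [0, 0, 1, 0, -1],
    [0, 0, 0.5, 0, -1],
    [0, 0, 0.3, 0, -1],
    [0, 0, 0, 0, -1],
    [0, 0, 0, 0, -1]
  ]
}}

```text
t: 24.7
eef_pos: [0.575, -0.2673, 0.1]
tool_rot: [0.0, 0.735, 0.678, 0.0]
contact_force: [-0.0, -0.0, 0.0]
gripper_width: 0.352
grasp_force: 24.9
```

>>> {"op": "carry_out", "data": {
  "targets": [
    [-0.05, -0.1, 0.2, 0, -1],
    [0, 0, 0, 0, -1],
    [0, 0, 0, 0, 0],
    [0, 0, 0, 0, 0],
    [0, 0, 0, 0, 0],
    [0, 0, -2, 0, 0],
    [0, 0, -3, 0, 0.4],
    [0, 0, -3, 0, 0.4],
    [0, 0, 0, 0, 0.4],
    [0, 0, 0, 0, 0.4]
  ]
}}

```text
t: 25.7
eef_pos: [0.5741, -0.2679, 0.1785]
tool_rot: [0.001, 0.735, 0.678, 0.0]
contact_force: [0.1, 0.7, -0.2]
gripper_width: 0.701
grasp_force: 0.0
```

```bash
python3 - <<'E'
from h import *
delta([.436,-.111,.16])
a=imaging.read_camera("side")[240:400,340:500]; b=imaging.read_camera("wrist")[100:330,200:440]
cv2.imwrite("pics/c7.png",np.hstack([cv2.resize(x[:,:,::-1],(400,400),interpolation=cv2.INTER_CUBIC) for x in (a,b)]))
E
```

```text
shift cm [ 14.54 -15.02   1.82] tcp [ 0.5741 -0.2679  0.1785]
tool y angle -4.57 z [ 1.4e-03 -8.0e-04 -1.0e+00]
```

View pics/c7.png

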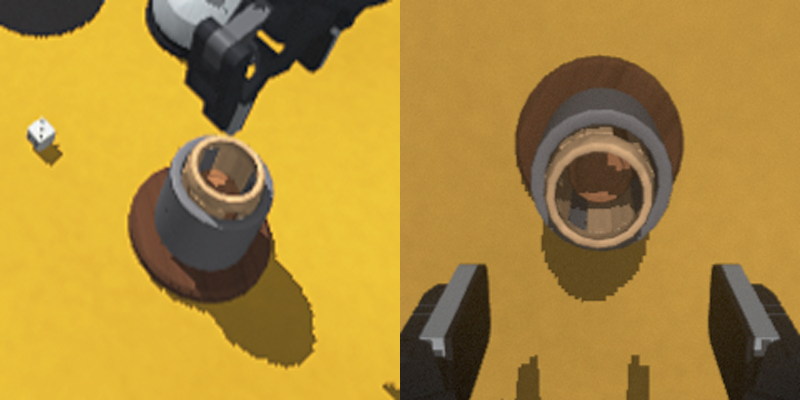

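The draught lies flat in the post at (598,178) and the sleeve is home. All 10 views are used, so draught A goes by numbers.

>>> {"op": "carry_out", "data": {
  "targets": [
    [1.6, -1.7, 0, 0, 0.4],
    [1.6, -1.7, 0, 0, 0.4],
    [1.6, -1.7, 0, 0, 0.4],
    [1.6, -1.7, 0, 0, 0.4],
    [1.6, -1.7, 0, 0, 0.4],
    [1.6, -1.7, 0, 0, 0.4],
    [1.6, -1.7, 1, 0, 0.4],
    [1.6, -1.7, 3, 0, 0.4],
    [1.7, -1.4, 4, 0, 0.4],
    [0, 0, 4, 0, 0.4],
    [0, 0, 0, 0, 0.4],
    [0, 0, 0, 0, 0.4]
  ]
}}

```text
t: 27.0
eef_pos: [0.4353, -0.111, 0.0576]
tool_rot: [-0.001, 0.735, 0.679, -0.001]
contact_force: [1.1, 0.0, 0.0]
gripper_width: 0.7
grasp_force: 0.0
```

```bash
cat > d.py <<'E'
from h import *
delta([.436,-.111,.005])
w=imaging.calibration("wrist")
i=imaging.read_camera("wrist"); hsv=cv2.cvtColor(i,cv2.COLOR_RGB2HSV)
m=((hsv[...,0]<16)&(hsv[...,1]>70)&(hsv[...,2]>60)).astype(np.uint8)
n,l,s,c=cv2.connectedComponentsWithStats(m)
for k in range(1,n):
    if s[k,4]>150: print(s[k],c[k].round(1),at(w,*c[k],.01).round(4))
E
python3 d.py
```

```text
shift cm [0.01 0.08 5.26] tcp [ 0.4353 -0.111   0.0576]
tool y angle -4.54 z [-2.3e-03  9.0e-04 -1.0e+00]
[286  48  45  30 697] [304.8  61.2] [ 0.4368 -0.0177  0.01  ]
[ 290  203   50   51 2028] [314.9 227.9] [ 0.4344 -0.1113  0.01  ]
```

>>> {"op": "carry_out", "data": {
  "targets": [
    [0, -0.25, 1.5, 0, 0.4],
    [0, 0, 1.5, 0, 0.4],
    [0, 0, 1, 0, 0.4],
    [0, 0, 0.6, 0, 0.2],
    [0, 0, 0.4, 0, 0],
    [0, 0, 0.3, 0, 0],
    [0, 0, 0.1, 0, 0],
    [0, 0, 0, 0, 0],
    [0, 0, 0, 0, 0]
  ]
}}

```text
t: 27.95
eef_pos: [0.4335, -0.1111, 0.004]
tool_rot: [0.0, 0.735, 0.678, 0.0]
contact_force: [-0.4, 0.2, -0.5]
gripper_width: 0.499
grasp_force: 0.0
```

>>> {"op": "carry_out", "data": {
  "targets": [
    [0, 0, 0.1, 0, 0],
    [0, 0, 0, 0, -0.1],
    [0, 0, 0, 0, -1],
    [0, 0, 0, 0, -1],
    [0, 0, 0, 0, -1],
    [0, 0, 0, 0, -1],
    [0, 0, 0, 0, -1],
    [0, 0, -0.5, 0, -1],
    [0, 0, -2, 0, -1],
    [0, 0, -4, 0, -1],
    [0, 0, -4, 0, -1],
    [0, 0, -4, 0, -1]
  ]
}}

```text
t: 29.15
eef_pos: [0.4328, -0.1108, 0.1493]
tool_rot: [-0.0, 0.735, 0.679, 0.0]
contact_force: [1.0, -0.6, -0.2]
gripper_width: 0.358
grasp_force: 24.9
```

>>> {"op": "carry_out", "data": {
  "targets": [
    [-1.5, 1.6, 0, 0, -1],
    [-1.5, 1.6, 0, 0, -1],
    [-1.6, 1.6, 0, 0, -1],
    [-1.6, 1.6, 0, 0, -1],
    [-1.6, 1.6, 0, 0, -1],
    [-1.6, 1.6, 0, 0, -1],
    [-1.6, 1.6, 0, 0, -1],
    [-1.6, 1.6, 0, 0, -1],
    [-1.7, 1.6, 0, 0, -1],
    [0, 0, 0, 0, -1],
    [0, 0, 0, 0, -1],
    [0, 0, 0, 0, -1]
  ]
}}

```text
t: 30.35
eef_pos: [0.5649, -0.264, 0.1477]
tool_rot: [-0.001, 0.734, 0.679, -0.0]
contact_force: [-0.7, -0.0, -0.4]
gripper_width: 0.355
grasp_force: 24.9
```

```bash
python3 - <<'E'
from h import *
delta([.574,-.268,.098])
E
```

```text
shift cm [-0.33  0.94  4.97] tcp [ 0.5649 -0.264   0.1477]
tool y angle -4.5 z [-7.e-04  7.e-04 -1.e+00]
```

>>> {"op": "carry_out", "data": {
  "targets": [
    [-0.3, 0.9, 0, 0, -1],
    [0, 0, 1, 0, -1],
    [0, 0, 1, 0, -1],
    [0, 0, 1, 0, -1],
    [0, 0, 1, 0, -1],
    [0, 0, 0.5, 0, -1],
    [0, 0, 0.2, 0, -1],
    [0, 0, 0, 0, -1],
    [0, 0, 0, 0, -1]
  ]
}}

```text
t: 31.25
eef_pos: [0.5745, -0.2688, 0.1012]
tool_rot: [0.0, 0.735, 0.678, 0.0]
contact_force: [-0.1, -0.1, 0.6]
gripper_width: 0.352
grasp_force: 24.9
```

>>> {"op": "carry_out", "data": {
  "targets": [
    [0.1, 0, 0.3, 0, -1],
    [0, 0, 0, 0, -1],
    [0, 0, 0, 0, 0],
    [0, 0, 0, 0, 0],
    [0, 0, 0, 0, 0],
    [0, 0, -2, 0, 0],
    [0, 0, -3, 0, 0.4],
    [0, 0, -3, 0, 0.4],
    [0, 0, -1, 0, 0.4],
    [0, 0, 0, 0, 0.4]
  ]
}}

```text
t: 32.25
eef_pos: [0.5753, -0.2681, 0.1895]
tool_rot: [0.002, 0.735, 0.678, 0.001]
contact_force: [-0.7, 0.8, -0.1]
gripper_width: 0.701
grasp_force: 0.0
```

```bash
python3 - <<'E'
from h import *
print(tool()[0].round(4)); w=imaging.calibration("wrist"); i=imaging.read_camera("wrist"); cv2.imwrite("w8raw.png",i[:,:,::-1])
# inside of post: draught-coloured (reddish) pixels vs the slats; bore centres at depths
hsv=cv2.cvtColor(i,cv2.COLOR_RGB2HSV)
for z in (.096,.086,.077,.067,.057):
    u,v=proj(w,[.5745,-.268,z]); print(z,(u.round(1),v.round(1)))
u,v=proj(w,[.5745,-.268,.077]).astype(int)
for y in range(v-30,v+40,5): print(y,[tuple(i[y,x].tolist()) for x in range(u-24,u+32,8)])
E
```

```text
[ 0.5753 -0.2681  0.1895]
0.096 (np.float64(315.2), np.float64(204.9))
0.086 (np.float64(315.3), np.float64(201.0))
0.077 (np.float64(315.4), np.float64(197.8))
0.067 (np.float64(315.5), np.float64(194.4))
0.057 (np.float64(315.6), np.float64(191.3))
167 [(79, 71, 67), (114, 108, 107), (102, 97, 97), (90, 87, 84), (93, 89, 87), (108, 103, 101), (117, 112, 111)]
172 [(112, 105, 106), (92, 88, 85), (128, 103, 76), (159, 129, 94), (151, 122, 90), (60, 42, 23), (106, 100, 97)]
177 [(103, 98, 95), (140, 112, 83), (154, 123, 90), (184, 148, 110), (175, 141, 106), (137, 108, 78), (72, 57, 39)]
182 [(74, 59, 43), (165, 132, 98), (182, 144, 107), (135, 106, 77), (186, 149, 111), (208, 168, 124), (166, 134, 101)]
187 [(136, 108, 79), (171, 137, 101), (73, 49, 31), (79, 54, 33), (77, 52, 31), (114, 88, 62), (142, 114, 85)]
192 [(177, 143, 105), (69, 49, 33), (74, 53, 35), (83, 60, 38), (78, 52, 32), (77, 56, 34), (175, 141, 104)]
197 [(172, 138, 102), (77, 54, 33), (76, 53, 33), (79, 54, 34), (83, 58, 40), (74, 51, 31), (119, 95, 71)]
202 [(102, 82, 60), (65, 47, 27), (144, 99, 66), (142, 96, 66), (139, 95, 64), (75, 52, 33), (57, 46, 38)]
207 [(72, 56, 35), (69, 55, 36), (147, 99, 66), (145, 98, 64), (149, 100, 67), (129, 86, 57), (57, 48, 38)]
212 [(142, 113, 83), (100, 80, 58), (109, 75, 51), (148, 100, 66), (147, 98, 65), (86, 68, 50), (58, 48, 38)]
217 [(192, 154, 115), (89, 79, 70), (57, 48, 38), (76, 61, 43), (77, 62, 46), (134, 108, 78), (153, 121, 89)]
222 [(143, 116, 86), (110, 89, 65), (83, 77, 72), (149, 120, 88), (141, 113, 82), (149, 120, 88), (195, 157, 117)]
227 [(71, 61, 48), (204, 165, 122), (129, 104, 76), (162, 131, 96), (124, 99, 72), (193, 153, 113), (69, 62, 55)]
232 [(97, 75, 31), (67, 60, 52), (179, 145, 107), (195, 156, 116), (199, 161, 119), (73, 60, 51), (99, 77, 41)]
```

```bash
python3 - <<'E'
from h import *
w=imaging.calibration("wrist"); i=cv2.imread("w8raw.png")[:,:,::-1].astype(float)
m=(i[...,1]/i[...,0]<.735)&(i[...,0]>60); m=m.astype(np.uint8)
n,l,s,c=cv2.connectedComponentsWithStats(m)
for k in range(1,n):
    if s[k,4]>80: print(s[k],c[k].round(1))
for z in (.062,.072,.082):
    p=np.array([[.5745+.016*np.cos(t),-.268+.016*np.sin(t),z] for t in np.linspace(0,6.28,60)])
    q=np.array([proj(w,x) for x in p]); print(z,q.min(0).round(1),q.max(0).round(1))
E
```

```text
[ 268  130   97   73 2323] [314.5 156.8]
[298 183  39  33 985] [316.6 198.9]
0.062 [297.8 174.6] [336.5 211.9]
0.072 [297.  177.2] [337.1 215.8]
0.082 [296.2 180.1] [337.8 220. ]<stdin>:3: RuntimeWarning: divide by zero encountered in divide
<stdin>:3: RuntimeWarning: invalid value encountered in divide
```

```bash
python3 -c "
from station import bot
print(bot.hand_in())"
```

```text
the job is handed in; nothing more can be done
None
```

The job is handed in: the sleeve is home on the keeper's foot and both draughts are in the post. No verdict came back. The second draught's drop was checked only by image measurement, which fits it lying flat on the first, and the pawn, bell and die were not measured again at the end.

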